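# Let the test press down onto a circuit board

### The arm

A 6-joint arm with a two-finger parallel gripper is mounted at the origin on the work surface. World frame = base frame: x ahead of the robot, y to its left, z up, the work surface at z = 0. Lengths are in m, angles in rad, forces in N, time in s.
With the tool pointing down it reaches from about 0.35 to 0.775 m from the base axis. Payload 5.5 kg.
Tool frame: the origin (TCP) lies at the very end of the fingers, on their centre line; the grasp point (between the pads) lies 19 mm behind it (env.grip_point_offset is the distance from the TCP to the grasp point, in m); z points along the fingers, y is the line along which they close (so a half turn about z gives the same grasp; the last joint's range is limited). The gripper opens to 85 mm and grips with 20 to 120 N. Pads are 22 mm wide; open, the fingers measure 114 mm over their backs; the gripper's body (76 mm by 85 mm) begins 54 mm behind the grasp point. The pads swing forward as they close: fully open they stand 13 mm farther back than shut.
Start: joints at [1.007, 0.313, 0.046, 1.304, 0, 1.431], TCP at [0.236, 0.524, 0.231] pointing down, gripper open.
Joint ranges: [-2.76, 2.76], [-0.86, 1.69], [-1.03, 1.26], [-2.2, 2.34], [-1.47, 1.5], [-3.14, 3.14]. Speed limits (rad/s): [2.57, 2.57, 3.14, 3.14, 3.14, 3.14].

### API

Orientations are given as a unit quaternion [w, x, y, z].
In Python, from workcell import sensors, imaging, workorder, env gives the robot as it stands.
- The arm moves only by the shell command python3 -m handwheel 'ROWS' [FORCE]. ROWS is JSON, a list of rows, each a list of 5 numbers: the shift along the tool's x, y, z in mm, then the turn about the tool's z in rad, then the opening, from 0 (shut) to 1 (fully open). A call has 1 to 8 rows; each row is the pose to reach, as a shift and turn from the pose commanded when the call began, along the tool's axes at that moment; what a row does not reach only later rows make up. A row lasts 1/10 s, in which the tool goes at most 50 mm and 8.59 degrees, less where a joint would pass 70% of its speed; a pose out of reach is approached as far as the arm can. A call with a gripper value outside its range is refused whole. The fingers move at their own pace and stop on an object; FORCE is the grip in N (left out, the last holds). Time passes only in rows, so rows that repeat a pose let the fingers close. It gives the time, the measured TCP pose, the force, the opening and the grip force at its end, in the units of the state.
- sensors.get_state(): the state, without advancing time (a new reading comes with each control period).
- imaging.read_camera(name): name is "scene" or "top" or "wrist"; returns a dict with "color" (420x560x3 uint8, blue, green, red), "z_map" (420x560 float32, m along the optical axis (not along the pixel's ray), 0 where there is no reading), "fx", "fy", "cx", "cy" (pixels), "xyz" and "rotation" of the camera in the world. Camera axes: x right, y down, z forward; pixel columns grow to the right and rows downward; lengths in m; the calibration is good to about 2 mm. A picture is of the moment at which its call begins.
- workorder.hand_in(): hands the job in; it is judged then, once.
The state is a dict: "clock": time; "joint_pos": joint angles; "qvel": joint speeds; "tau": joint torques, N m; "tcp_pos": TCP position; "orientation": TCP orientation; "wrist_force": force on the tool from outside, world axes, zero at the start; "ft_torque": the same for the moment, N m; "finger_gap": finger opening in m; "grip_force": force on a finger pad.
Only numpy, scipy, OpenCV 4.12 (cv2) and the standard library are available. Lean on these libraries where they do the work, as an engineer would, in place of code of your own. Each camera call takes 0.05 s, during which the arm holds its last target. There are 200 camera calls.

### The job

Let the small rack press down onto the circuit board in its test fixture. Throw the pawl's release lever, ease the crank forwards until the loaded pawl springs clear of the ratchet, then wind the crank backwards, carrying the load, until the plate's rubber feet sit on the board under the ram's own weight: never force the crank against the pawl, drop the ram or press hard on the board. Only then let go of the crank, throw the lever back so that the pawl lies on the ratchet again, and leave the meter, screwdriver and tray where they are.

Things in the scene. Friction and masses are not known exactly. Their poses are not given: they have to be found in the camera images.
- press: Dark grey cast bench press, 200 x 150 mm base, 210 mm high, fixed to the bench. Origin: underside of the base, on the vertical ram axis. Its x axis points from the open throat to the column at the back, y to the left of that, z up. All directions below (+x, -y ...) are in these axes.
- ram: The moving part: 20 mm square steel rack in the press head with an 88 x 80 x 12 mm aluminium plate and four 10 mm rubber feet under it, 1.5 to 2.1 kg. Slides up and down only, driven by the crank, 20 mm per radian. Origin: on its axis, level with the feet's undersides. At the start the feet hang 12 to 33 mm above the board.
- wheel: Steel ratchet wheel, 100 mm across, 10 mm thick, 16 teeth, upright at the press's -y side; the crank is fixed to it. Origin: on its axle, mid-thickness; turns about y. Forwards: its top moves to +x, the ram rises. Backwards: top to -x, ram sinks. The ram's weight drives it backwards; friction is small, so with the pawl out the ram falls unless the crank is held.
- grip (a point): Middle of the crank handle: black, 24 mm thick, 94 mm long along y, spinning freely on its pin. Circles the axle at 75 mm radius; at the start 0.85 rad forwards of the top (towards +x), staying in the upper half of the circle during the job. The crank arm's face is 49 mm to +y of this point. Holding the ram here takes 3 to 7 N along the circle.
- lever (a joint): Release lever of the pawl: 8 mm steel rod standing up from the pawl's pin, at the press's -y side. 0: leans 0.45 rad to +x, pawl sprung against the ratchet; it starts at 0 to 0.1. 0.9, its end stop: leans 0.45 rad to -x, pawl sprung away from it. Stays where it is left; pushing it over at the ball takes about 3 N.
- lever_ball (a point): Centre of the lever's black ball, 18 mm across, 80 mm from the pin about which the lever swings in the press's x-z plane.
- pawl: Steel pawl, 46 mm long, 9 mm wide, lying to +x from the lever's pin over the top of the ratchet, joined to the lever by a light spring only. Origin: on the pin, mid-width. The teeth are hooked: under load the pawl stays in its tooth even with the lever thrown; it springs out once the wheel is turned about 0.05 rad forwards.
- pawl_tip (a point): Tip of the pawl. It is 43 to 51 mm from the wheel's origin while it lies on the ratchet, and about 67 mm when it has sprung clear.
- fixture: Grey test fixture block, 100 x 108 x 18 mm, on the press base under the plate. Origin: centre of its underside. Above it on screws stands a nest plate with the green circuit board; the nest is set to a different height for each job and is not reported: the board's top is 36 to 56 mm above this origin. Feel for it.
- meter: Black handheld meter, 150 x 76 x 34 mm, lying on the bench; not part of the job. Origin: centre of its underside.
- driver: Screwdriver lying on the bench; not part of the job.
- tray: Black divided parts tray, 100 x 140 x 30 mm; not part of the job. Origin: centre of its underside.

How it is judged:
On the way, in this order (a step that is already met when the one before it is completed fails the run):
1. the pawl has sprung clear of the ratchet (distance between pawl_tip and wheel above 0.058 m), for 0.2 s.
2. with the pawl clear and the crank still in hand, the ram has come to rest on the board (distance between pawl_tip and wheel above 0.058 m and contact force between ram and anything else above 3 N and linear speed of ram below 0.005 m/s and contact force between the fingers and wheel above 0.2 N), for 0.15 s.
At the end, for the whole second after the job is handed in: The ram rests on the board (more than 3 N on it, not moving), the lever is thrown back to less than 0.25 rad, and the pawl's tip lies on the ratchet (less than 54 mm from the wheel's axle) (contact force between ram and anything else above 3 N and linear speed of ram below 0.005 m/s and value of joint lever below 0.25 rad and distance between pawl_tip and wheel below 0.054 m); the robot touches nothing.
It fails at once if the ram bears on the board with more than 60 N (contact force between ram and anything else above 60 N).
It fails at once if the ram falls (faster than 0.08 m/s) (linear speed of ram above 0.08 m/s).
It fails at once if the wheel is forced back, or dropped, against the pawl with more than 45 N (contact force between wheel and pawl above 45 N).
It fails at once if the meter, the screwdriver or the tray is moved by more than 30 mm (distance of any of meter, driver, tray from where it was at the start of the episode above 0.03 m).
It also fails if it takes over 72 s, if anything falls off the work surface, if the arm or the gripper's body presses on something with over 40 N, if the wrist force passes 120 N, or if a joint passes its speed limit or range.

## Working session

There is one attempt and no reset: what is moved stays moved. The work goes in short steps, Python scripts to look and compute and a shell command to move; the robot and the scene stay as the last step left them, time stands still between calls to the robot, and variables do not carry over. Pictures are saved under pics/ and viewed, at most 10 in all, crops included, and the job is handed in when it is done.

```bash
ls; mkdir -p pics; cat > h.py <<'E'
import numpy as np, cv2
from workcell import sensors, imaging, workorder, env
def shot(name,fn=None):
    d=imaging.read_camera(name); np.savez('last_%s.npz'%name,**d)
    if fn: cv2.imwrite('pics/'+fn,d['color'])
    return d
def cloud(d):
    z=d['z_map']; v,u=np.mgrid[:z.shape[0],:z.shape[1]]
    c=np.stack([(u-d['cx'])/d['fx']*z,(v-d['cy'])/d['fy']*z,z],-1)
    p=c@np.array(d['rotation']).T+d['xyz']; p[z==0]=np.nan
    return p
E
python3 - <<'E'
from h import *
for n in('scene','top'):
    d=shot(n,n+'0.png'); print(n,d['xyz'],d['rotation'])
print(sensors.get_state())
E
```

```text
pics
scene [ 0.85590176 -0.45436081  0.86531846] [-0.33599996  0.9057493   0.24502965 -0.08174783]
top [0.433492   0.03647335 1.59315078] [-0.04186079  0.71567851 -0.69617555  0.03730349]
{'clock': 0.1, 'joint_pos': array([ 1.00737399e+00,  3.13928890e-01,  4.50751691e-02,  1.30360552e+00,
       -3.01780299e-05,  1.43121732e+00]), 'qvel': array([ 0.00099816, -0.0008371 ,  0.00165036,  0.00192327,  0.00027895,
        0.00034633]), 'tau': array([ 3.07917835e-03, -4.81725919e+01,  2.99244136e+01,  1.27585113e-02,
       -9.72041289e-05, -1.13309895e-05]), 'tcp_pos': array([0.23623247, 0.52371945, 0.23048888]), 'orientation': array([-2.72109809e-04,  2.10338880e-01,  9.77628183e-01, -7.85813657e-04]), 'wrist_force': array([-0.06670025,  0.09198049,  0.64551843]), 'ft_torque': array([-0.00658344, -0.05677547, -0.00496815]), 'grip_force': 0.0, 'finger_gap': 0.08521315003021122}
```

```bash
python3 - <<'E'
s=open('h.py').read()
s=s.replace("p=c@np.array(d['rotation']).T","q=np.array(d['rotation']); p=c@R.from_quat(np.r_[q[1:],q[0]]).as_matrix().T")
s="from scipy.spatial.transform import Rotation as R\n"+s
open('h.py','w').write(s)
E
```

```text
(no output)
```

View pics/scene0.png

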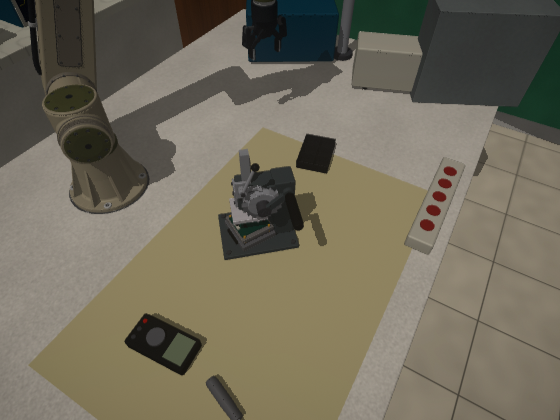

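View pics/top0.png

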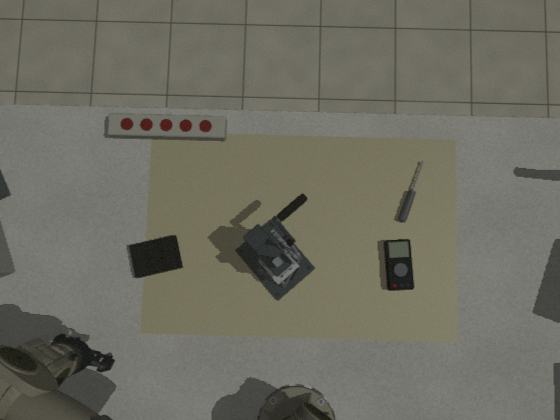

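```bash
python3 - <<'E'
from h import *
ds={k:dict(np.load('last_%s.npz'%k)) for k in('scene','top')}
a=cv2.resize(ds['scene']['color'][130:270,200:345],None,fx=4,fy=4,interpolation=2)
b=cv2.resize(ds['top']['color'][185:305,220:325],None,fx=4,fy=4,interpolation=2)
im=np.zeros((600,800,3),np.uint8); 
im=np.zeros((560,1000,3),np.uint8); im[:a.shape[0],:a.shape[1]]=a; im[:b.shape[0],580:1000]=b
im=cv2.resize(im,(800,448)); cv2.imwrite('pics/crop0.png',im)
p=cloud(ds['top'])
np.set_printoptions(precision=3,suppress=True)
for (u,v) in [(283,216),(290,210),(297,204),(303,198),(278,262),(268,235),(275,258),(238,252),(278,299),(313,265),(275,219),(290,240)]:
    print((u,v),p[v,u],ds['top']['color'][v,u])
E
```

```text
(283, 216) [0.588 0.053 0.228] [19 24 26]
(290, 210) [0.604 0.035 0.228] [31 32 30]
(297, 204) [0.62  0.017 0.23 ] [27 32 30]
(303, 198) [0.636 0.001 0.231] [28 35 35]
(278, 262) [0.465 0.061 0.291] [97 95 95]
(268, 235) [0.553 0.099 0.007] [49 50 48]
(275, 258) [0.475 0.069 0.294] [83 84 81]
(238, 252) [0.499 0.188 0.014] [35 36 34]
(278, 299) [0.361 0.063 0.009] [58 59 55]
(313, 265) [ 0.466 -0.04  -0.004] [ 80  97 100]
(275, 219) [0.579 0.073 0.228] [44 46 41]
(290, 240) [0.52  0.033 0.304] [21 27 28]
```

View pics/crop0.png

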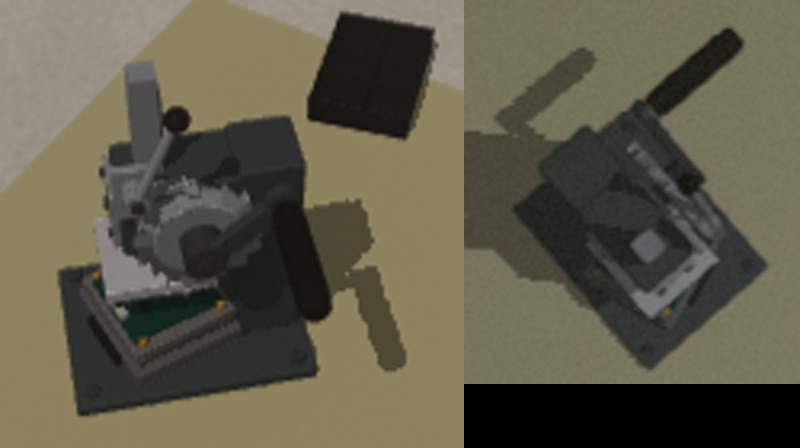

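```bash
cat >> h.py <<'E'
np.set_printoptions(precision=4,suppress=True)
def toolR():
    q=sensors.get_state()['orientation']; return R.from_quat(np.r_[q[1:],q[0]]).as_matrix()
def go(target,yaw=None):
    """shift in tool mm (and turn) to bring TCP to world target, tool y heading = yaw"""
    M=toolR(); t=sensors.get_state()['tcp_pos']
    s=M.T@(np.array(target)-t)*1000
    dz=0
    if yaw is not None:
        dz=-(yaw-np.arctan2(M[1,1],M[0,1])); dz=(dz+np.pi/2)%np.pi-np.pi/2
    print('tcp',t,'shift',s.round(1),'turn',round(dz,3))
E
python3 - <<'E'
from h import *
from scipy.ndimage import label
for n in('top','scene'):
    d=dict(np.load('last_%s.npz'%n)); p=cloud(d); c=d['color'].max(-1)
    near=(np.hypot(p[...,0]-.52,p[...,1]-.06)<.22)
    m=near&(p[...,2]>.13)&(c<45)
    # handle : dark, z<.25
    L,k=label(m)
    for i in range(1,k+1):
        q=p[L==i]
        if len(q)<12: continue
        mu=q.mean(0); w,V=np.linalg.eigh(np.cov(q.T)); ax=V[:,-1]; pr=(q-mu)@ax
        print(n,len(q),mu,'ax',ax,'ext',pr.min(),pr.max(),'z',q[:,2].min(),q[:,2].max(),'yaw',np.arctan2(ax[1],ax[0]))
    # base rectangle
    if n=='top':
        b=near&(p[...,2]>-.01)&(p[...,2]<.03)&(c<75)
        print('base',cv2.minAreaRect(p[b][:,:2].astype(np.float32)))
    r=near&(p[...,2]>.245); L,k=label(r)
    for i in range(1,k+1):
        if (L==i).sum()>4: print(n,'high',(L==i).sum(),p[L==i].mean(0),p[L==i].max(0),p[L==i].min(0),d['color'][L==i].mean())
E
```

```text
top 265 [0.6123 0.0303 0.2281] ax [-0.6759  0.737   0.0062] ext -0.045730439635287626 0.04574754191321258 z 0.21722456003872703 0.23566838733093243 yaw 2.313019417878514
top 68 [0.5235 0.0363 0.2447] ax [-0.1444 -0.0342  0.9889] ext -0.07485752569402021 0.06561939846668659 z 0.17174104949711522 0.3090590192482108 yaw -2.9090963130248197
top 55 [0.5175 0.0852 0.2026] ax [-0.3148 -0.9108 -0.267 ] ext -0.01559879005368623 0.027675964150033185 z 0.1813193069354211 0.20988408636903033 yaw -1.9035450515357641
top 14 [0.5133 0.0557 0.184 ] ax [-0.196  -0.2759  0.941 ] ext -0.00857845677887603 0.026741524317915866 z 0.17444153795462114 0.2087953051350746 yaw -2.188577471320749
top 12 [0.4959 0.1266 0.2047] ax [-0.5348 -0.5425 -0.6478] ext -0.011170171792287189 0.008394318270926864 z 0.20033842709300242 0.21319291499511883 yaw -2.3490224847051633
top 49 [0.4778 0.0442 0.2053] ax [-0.6609 -0.7497  0.0347] ext -0.01717213054886815 0.01812543782204838 z 0.1984465342507451 0.23584708519424602 yaw -2.2933647528614327
top 121 [0.4705 0.0918 0.2049] ax [-0.5991 -0.7813  0.1751] ext -0.03046760194069
[... 475 characters left out ...]
5 0.06835158374682536 z 0.20162935357614098 0.30628213819300665 yaw 2.1670663682864433
scene 60 [0.5192 0.0858 0.2047] ax [-0.2429 -0.9655 -0.0944] ext -0.017185917549806168 0.01810238408798741 z 0.2013936844886729 0.21008004587667584 yaw -1.8172510108720803
scene 841 [0.5812 0.045  0.2064] ax [-0.7557  0.5181 -0.4007] ext -0.08471390699100766 0.08307798017112285 z 0.1302825177137763 0.2325243023097212 yaw 2.5405997424616835
scene 36 [0.4698 0.0291 0.1587] ax [ 0.041 -0.018  0.999] ext -0.021157516916289504 0.017292564623706923 z 0.13736822872113597 0.1759143392033885 yaw -0.4142290352579894
scene high 350 [0.4864 0.0472 0.2788] [0.5252 0.0766 0.3063] [0.4553 0.0149 0.2454] 75.80857142857143
```

```bash
cat >> h.py <<'E'
ORG=np.array([.466,.0647,0]); YAW=.742
def P(x,y,z):
    c,s=np.cos(YAW),np.sin(YAW); return ORG+[c*x-s*y,s*x+c*y,z]
def toP(w):
    d=np.asarray(w)-ORG; c,s=np.cos(YAW),np.sin(YAW)
    return np.stack([c*d[...,0]+s*d[...,1],-s*d[...,0]+c*d[...,1],d[...,2]],-1)
E
python3 -c "
from h import *
go(P(.095,-.059,.40),YAW)"; python3 -m handwheel '[[0,0,-50,0,1],[0,0,-100,0,0.5],[0,0,-150,0,0],[0,0,-170,0,0]]'
```

```text
tcp [0.2362 0.5237 0.2305] shift [-489.8 -260.1 -169.2] turn 0.405
clock: 0.5
tcp_pos: [0.2366, 0.5245, 0.4062]
orientation: [0.001, 0.21, 0.978, 0.003]
wrist_force: [0.7, 1.2, -0.3]
finger_gap: 0.0441
grip_force: 0.0
```

```bash
python3 -m handwheel '[[-44,-23,0,0.1,0],[-88,-47,0,0.2,0],[-132,-70,0,0.3,0],[-176,-93,0,0.4,0],[-220,-117,0,0.4,0],[-264,-140,0,0.4,0],[-308,-163,0,0.4,0],[-352,-187,0,0.4,0]]'
python3 -c "
from h import *
go(P(.095,-.059,.40),YAW)"
```

```text
clock: 1.3
tcp_pos: [0.4812, 0.2072, 0.401]
orientation: [-0.0, 0.4, 0.916, -0.0]
wrist_force: [-0.1, 0.8, -0.2]
finger_gap: 0.0
grip_force: 0.0
tcp [0.4812 0.2072 0.401 ] shift [-153.8  -13.3    1. ] turn 0.005
```

```bash
python3 -m handwheel '[[-50,-5,0,0,0],[-100,-9,0,0,0],[-154,-13,0,0,0],[-154,-13,0,0,0],[-154,-13,0,0,0]]'
python3 -c "
from h import *
d=shot('wrist','w1.png'); print(d['xyz'],d['rotation'],d['fx'])
print(sensors.get_state()['tcp_pos'])
d=shot('scene')"
```

```text
clock: 1.8
tcp_pos: [0.5761, 0.0857, 0.3999]
orientation: [-0.001, 0.402, 0.916, -0.0]
wrist_force: [-1.1, 0.8, -0.4]
finger_gap: -0.0002
grip_force: 0.0
[0.5295 0.1375 0.5428] [0.1313 0.9224 0.3596 0.0507] 317.5255277637993
[0.5753 0.0869 0.4005]
```

View pics/w1.png

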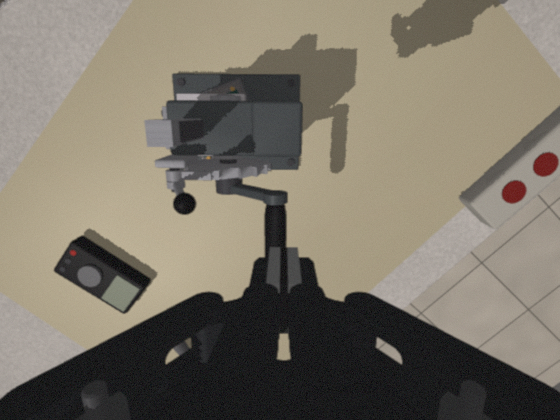

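The wrist view shows the lever ball at (184,203), the handle running down from (276,205), the crank arm at (215–285,185–200) and the rack top at (158,132).

```bash
python3 - <<'E'
from h import *
d=dict(np.load('last_wrist.npz')); p=cloud(d); q=toP(p)
def box(n,u0,u1,v0,v1,zlo,zhi,dark=None):
    a=q[v0:v1,u0:u1].reshape(-1,3); c=d['color'][v0:v1,u0:u1].max(-1).ravel()
    m=(a[:,2]>zlo)&(a[:,2]<zhi)
    if dark: m&=c<dark
    a=a[m]; print(n,len(a),'med',np.median(a,0),'lo',np.percentile(a,3,axis=0),'hi',np.percentile(a,97,axis=0)); return a
b=box('ball',172,197,191,216,.27,.33)
# sphere fit r=9
from scipy.optimize import least_squares
r=least_squares(lambda c:np.linalg.norm(b-c,axis=1)-.009,b.mean(0)-[0,0,.004],loss='soft_l1',f_scale=.001); print('ballc',r.x)
h=box('handle',262,290,206,240,.19,.25,70)
r=least_squares(lambda c:np.hypot(h[:,0]-c[0]-c[2]*(h[:,1]+.12),h[:,2]-c[1])-.012,[h[:,0].mean(),.217,0],loss='soft_l1',f_scale=.001); print('handle axis x,z,slope',r.x, 'y range',h[:,1].min(),h[:,1].max())
box('arm',235,280,186,200,.17,.26)
box('rack',148,170,122,144,.27,.32)
box('base',175,298,74,99,-.01,.03)
box('headtop',205,290,105,150,.15,.25)
E
```

```text
ball 429 med [ 0.0183 -0.0558  0.3038] lo [ 0.0066 -0.0641  0.2743] hi [ 0.0251 -0.0496  0.307 ]
ballc [ 0.0166 -0.0578  0.2977]
handle 693 med [ 0.0872 -0.0979  0.2293] lo [ 0.0765 -0.1156  0.2238] hi [ 0.0976 -0.0811  0.2318]
handle axis x,z,slope [ 0.0871  0.2188 -0.0035] y range -0.11846953665232196 -0.07963931887072198
arm 496 med [ 0.0677 -0.0689  0.2099] lo [ 0.0423 -0.0761  0.1903] hi [ 0.0904 -0.0673  0.2319]
rack 484 med [ 0.0009 -0.0026  0.2953] lo [-0.0071 -0.0105  0.294 ] hi [0.0088 0.0051 0.2966]
base 2308 med [0.0451 0.0571 0.0142] lo [-0.069   0.0369  0.0123] hi [0.1136 0.0706 0.0182]
headtop 3809 med [ 0.0582 -0.0018  0.2062] lo [ 0.017  -0.0233  0.204 ] hi [0.0995 0.0188 0.2113]
```

```bash
python3 -c "
from h import *
print(toP(sensors.get_state()['tcp_pos']));go(P(.06,-.0575,.286),YAW);go(P(-.026,-.0575,.286),YAW)"
```

```text
[ 0.0959 -0.0566  0.4011]
tcp [0.5749 0.0878 0.4011] shift [ -0.8 -35.8 115.1] turn 0.005
tcp [0.5749 0.0878 0.4011] shift [  -0.4 -121.8  115.1] turn 0.005
```

```bash
python3 -m handwheel '[[-1,-15,45,0,0],[-1,-30,85,0,0],[-1,-36,115,0,0],[-1,-36,115,0,0],[-1,-50,115,0,0],[-1,-65,115,0,0],[-1,-80,115,0,0],[-1,-95,115,0,0]]'
```

```text
clock: 2.7
tcp_pos: [0.5072, 0.0216, 0.289]
orientation: [0.002, 0.4, 0.917, 0.001]
wrist_force: [1.9, 0.6, 1.9]
finger_gap: 0.0
grip_force: 1.1
```

```bash
python3 -m handwheel '[[0,-7,0,0,0],[0,-14,0,0,0],[0,-21,0,0,0],[0,-26,0,0,0],[0,-28,0,0,0],[0,-28,0,0,0]]'
python3 -c "
from h import *
print(toP(sensors.get_state()['tcp_pos']))
d=shot('wrist');q=toP(cloud(d))
m=(q[...,2]>.26)&(q[...,2]<.33)&(abs(q[...,1]+.0575)<.012)&(d['color'].max(-1)<70)
v,u=np.where(m);print(m.sum(),np.median(q[m],0) if m.any() else 0)
d=shot('scene');q=toP(cloud(d))
m=(q[...,2]>.26)&(q[...,2]<.33)&(abs(q[...,1]+.0575)<.015)&(q[...,0]<-.025)
print(m.sum(),np.median(q[m],0),q[m].max(0),q[m].min(0))"
```

```text
clock: 3.3
tcp_pos: [0.4854, 0.0027, 0.2859]
orientation: [-0.001, 0.4, 0.916, -0.0]
wrist_force: [1.3, 0.9, -0.4]
finger_gap: 0.0003
grip_force: 0.4
[-0.0275 -0.0588  0.2859]
2860 [-0.0363 -0.0532  0.3051]
218 [-0.0368 -0.0645  0.3016] [-0.025  -0.0497  0.3298] [-0.057  -0.072   0.2608]
```

```bash
python3 -m handwheel '[[0,-2,0,0,0],[0,-4,0,0,0],[0,-4,0,0,0]]'
```

```text
clock: 3.7
tcp_pos: [0.4846, 0.0016, 0.2865]
orientation: [0.001, 0.4, 0.917, 0.002]
wrist_force: [6.7, 7.9, -1.6]
finger_gap: -0.0001
grip_force: 4.3
```

```bash
python3 -m handwheel '[[0,10,0,0,0],[0,15,-30,0,0],[0,25,-60,0,0.3],[0,50,-60,0,0.7],[0,80,-60,0,0.7],[0,80,-60,0,0.7]]' 60; python3 -c "
from h import *
print(toP(sensors.get_state()['tcp_pos']));go(P(.087,-.126,.20),YAW)
for n in('wrist','scene'):
  d=shot(n);q=toP(cloud(d))
  m=(q[...,2]>.285)&(q[...,2]<.32)&(abs(q[...,1]+.0575)<.015)&(d['color'].max(-1)<70)&(q[...,0]<-.02)
  print(m.sum(),np.median(q[m],0),q[m].max(0),q[m].min(0))"
```

```text
clock: 4.3
tcp_pos: [0.5435, 0.0561, 0.3455]
orientation: [-0.0, 0.399, 0.917, -0.0]
wrist_force: [0.5, -0.3, -0.5]
finger_gap: 0.0576
grip_force: 0.0
[ 0.0513 -0.0588  0.3455]
tcp [0.5435 0.0561 0.3455] shift [-67.5  35.3 145.5] turn 0.007
613 [-0.0461 -0.0553  0.3022] [-0.0398 -0.0483  0.3064] [-0.0554 -0.0641  0.2898]
57 [-0.0493 -0.0612  0.2999] [-0.0413 -0.0549  0.3042] [-0.057  -0.0655  0.2851]
```

```bash
python3 -m handwheel '[[-35,18,0,0,0.7],[-67,35,20,0.007,0.7],[-67,35,60,0.007,0.7],[-67,35,100,0.007,0.7],[-67,35,125,0.007,0.7],[-67,35,145,0.007,0.7],[-67,35,145,0.007,0.7],[-67,35,145,0.007,0.7]]' 60; python3 -c "
from h import *
print(toP(sensors.get_state()['tcp_pos']))"
```

```text
clock: 5.2
tcp_pos: [0.6123, 0.0286, 0.2018]
orientation: [-0.0, 0.404, 0.915, -0.0]
wrist_force: [-0.0, -0.2, 1.0]
finger_gap: 0.0598
grip_force: 0.0
[ 0.0834 -0.1254  0.2018]
```

```bash
python3 -m handwheel '[[0,3.5,1,0,0.7],[0,3.5,1,0,0.5],[0,3.5,1,0,0.2],[0,3.5,1,0,0.2],[0,3.5,1,0,0.2],[0,3.5,1,0,0.2],[0,3.5,1,0,0.2]]' 60; python3 -c "
from h import *
print(toP(sensors.get_state()['tcp_pos']))
d=shot('wrist','w2.png')"
```

```text
clock: 5.9
tcp_pos: [0.6157, 0.0313, 0.2008]
orientation: [0.0, 0.404, 0.915, 0.0]
wrist_force: [-1.6, -1.9, 4.3]
finger_gap: 0.0223
grip_force: 58.6
[ 0.0878 -0.1258  0.2008]
```

View pics/w2.png

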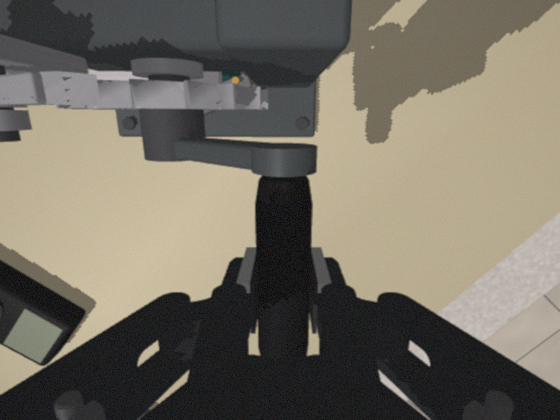

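```bash
python3 -m handwheel '[[0,0.7,0.8,0,0.2],[0,1.4,1.7,0,0.2],[0,2.1,2.5,0,0.2],[0,2.8,3.4,0,0.2],[0,3.7,4.6,0,0.2],[0,4.7,5.9,0,0.2],[0,4.7,5.9,0,0.2],[0,4.7,5.9,0,0.2]]' 60; python3 -c "
from h import *
print(toP(sensors.get_state()['tcp_pos']))
d=shot('scene'); a=d['color'][130:270,200:345]; cv2.imwrite('pics/s3.png',cv2.resize(a,None,fx=4,fy=4,interpolation=2))
"
```

```text
clock: 6.75
tcp_pos: [0.6191, 0.0345, 0.1943]
orientation: [0.0, 0.404, 0.915, -0.0]
wrist_force: [1.4, -3.7, 4.0]
finger_gap: 0.0222
grip_force: 58.6
[ 0.0925 -0.1257  0.1943]
```

View pics/s3.png

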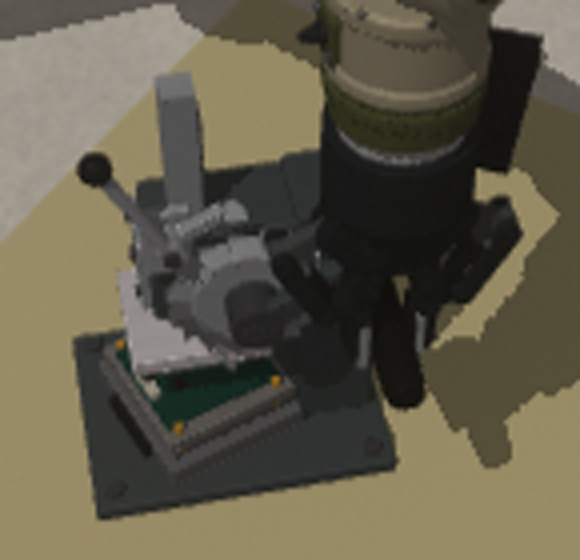

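The pawl, the light bar at about (215,215) in the crop, stands raised above the ratchet. The lever ball is at (95,168), fully thrown. I'll check this with depth and estimate the gap between feet and board.

```bash
python3 - <<'E'
from h import *
d=dict(np.load('last_scene.npz')); q=toP(cloud(d)); c=d['color'].astype(int)
sub=np.zeros(q.shape[:2],bool); sub[130:270,200:300]=1
g=sub&(c[...,1]>c[...,2]+12)&(c[...,1]>c[...,0]+3)&(q[...,2]>.03)&(q[...,2]<.1); print('board',g.sum(),np.percentile(q[g][:,2],[10,50,90]))
w=sub&(c.min(-1)>120)&(q[...,2]>.05)&(q[...,2]<.14); print('plate',w.sum(),np.percentile(q[w][:,2],[10,50,70,90,97]),np.median(q[w],0))
m=sub&(q[...,2]>.222)&(q[...,2]<.27)&(abs(q[...,1]+.058)<.02)&(q[...,0]>0)&(q[...,0]<.045); print('pawl',m.sum(),np.median(q[m],0) if m.any() else 0, q[m].max(0))
E
```

```text
board 171 [0.053  0.0553 0.0573]
plate 229 [0.1102 0.1124 0.1132 0.1141 0.1152] [-0.0309 -0.0209  0.1124]
pawl 68 [ 0.0138 -0.049   0.2407] [ 0.0303 -0.0417  0.2453]
```

```bash
python3 - <<'E'
import numpy as np
def tab(t0,ts):
    print(t0,[[round(75*(np.sin(t)-np.sin(t0)),1),round(-75*(np.cos(t)-np.cos(t0)),1)] for t in ts])
tab(.95,[.9,.8,.7,.6,.5,.4,.35,.35]); tab(.35,[.3,.2,.1,0,-.1,-.2,-.25,-.25]); tab(-.25,[-.27,-.31,-.35,-.39,-.43,-.45,-.45]);tab(-.45,[-.47,-.49,-.51,-.53,-.55,-.55])
tab(-.55,[-.565,-.58,-.595,-.61,-.625,-.64,-.65,-.65]);tab(-.65,[-.665,-.68,-.695,-.71,-.725,-.74,-.75,-.75])
E
python3 -m handwheel '[[0,-2.3,-3,0,0.2],[0,-7.2,-8.6,0,0.2],[0,-12.7,-13.7,0,0.2],[0,-18.7,-18.3,0,0.2],[0,-25,-22.2,0,0.2],[0,-31.8,-25.4,0,0.2],[0,-35.3,-26.8,0,0.2],[0,-35.3,-26.8,0,0.2]]' 60; python3 -c "
from h import *
print(toP(sensors.get_state()['tcp_pos']))"
```

```text
0.95 [[np.float64(-2.3), np.float64(-3.0)], [np.float64(-7.2), np.float64(-8.6)], [np.float64(-12.7), np.float64(-13.7)], [np.float64(-18.7), np.float64(-18.3)], [np.float64(-25.0), np.float64(-22.2)], [np.float64(-31.8), np.float64(-25.5)], [np.float64(-35.3), np.float64(-26.8)], [np.float64(-35.3), np.float64(-26.8)]]
0.35 [[np.float64(-3.6), np.float64(-1.2)], [np.float64(-10.8), np.float64(-3.1)], [np.float64(-18.2), np.float64(-4.2)], [np.float64(-25.7), np.float64(-4.5)], [np.float64(-33.2), np.float64(-4.2)], [np.float64(-40.6), np.float64(-3.1)], [np.float64(-44.3), np.float64(-2.2)], [np.float64(-44.3), np.float64(-2.2)]]
-0.25 [[np.float64(-1.4), np.float64(0.4)], [np.float64(-4.3), np.float64(1.2)], [np.float64(-7.2), np.float64(2.2)], [np.float64(-10.0), np.float64(3.3)], [np.float64(-12.7), np.float64(4.5)], [np.float64(-14.1), np.float64(5.1)], [np.float64(-14.1), np.float64(5.1)]]
-0.45 [[np.float64(-1.3), np.float64(0.7)], [np.float64(-2.7), np.float64(1.4)], [np.float64(-4.0), np.float64(2.1)], [np.float64(-5.3), np.float64(2.8)], [np.float64(-6.6), np.float64(3.6)], [np.float64(-6.6), np.float64(3.6)]]
-0.55 [[np.float64(-1.0), np.float64(0.6)], [np.float64(-1.9), np.float64(1.2)], [np.float64(-2.8), np.float64(1.8)], [np.float64(-3.8), np.float64(2.5)], [np.float64(-4.7), np.float64(3.1)], [np.float64(-5.6), np.float64(3.8)], [np.float64(-6.2), np.float64(4.2)], [np.float64(-6.2), np.float64(4.2)]]
-0.65 [[np.float64(-0.9), np.float64(0.7)], [np.float64(-1.8), np.float64(1.4)], [np.float64(-2.6), np.float64(2.1)], [np.float64(-3.5), np.float64(2.8)], [np.float64(-4.3), np.float64(3.6)], [np.float64(-5.2), np.float64(4.3)], [np.float64(-5.7), np.float64(4.8)], [np.float64(-5.7), np.float64(4.8)]]
clock: 7.6
tcp_pos: [0.5927, 0.0103, 0.2235]
orientation: [0.001, 0.404, 0.915, 0.0]
wrist_force: [0.4, -3.1, 8.7]
finger_gap: 0.0221
grip_force: 59.3
[ 0.0567 -0.1257  0.2235]
```

```bash
python3 -m handwheel '[[0,-3.6,-2.2,0,0.2],[0,-10.8,-4.6,0,0.2],[0,-18.2,-5.7,0,0.2],[0,-25.7,-6,0,0.2],[0,-33.2,-5.7,0,0.2],[0,-40.6,-4.6,0,0.2],[0,-44.3,-3.7,0,0.2],[0,-44.3,-3.7,0,0.2]]' 60; python3 -c "
from h import *
print(toP(sensors.get_state()['tcp_pos']))
d=shot('scene'); q=toP(cloud(d)); c=d['color'].astype(int)
sub=np.zeros(q.shape[:2],bool); sub[130:270,200:300]=1
m=sub&(q[...,2]>.225)&(abs(q[...,1])<.009)&(abs(q[...,0])<.008);print('racktop',np.percentile(q[m][:,2],[50,90,97,100]))
w=sub&(c.min(-1)>120)&(q[...,2]>.05)&(q[...,2]<.14); print('plate',w.sum(),np.percentile(q[w][:,2],[10,50,70,90,97]),np.median(q[w],0))"
```

```text
clock: 8.4
tcp_pos: [0.5584, -0.0208, 0.2261]
orientation: [0.0, 0.404, 0.915, -0.002]
wrist_force: [-2.9, -7.9, 8.9]
finger_gap: 0.0221
grip_force: 59.3
[ 0.0104 -0.1254  0.2261]Traceback (most recent call last):
  File "<string>", line 6, in <module>
    m=sub&(q[...,2]>.225)&(abs(q[...,1])<.009)&(abs(q[...,0])<.008);print('racktop',np.percentile(q[m][:,2],[50,90,97,100]))
                                                                                    ~~~~~~~~~~~~~^^^^^^^^^^^^^^^^^^^^^^^^^^
    return _quantile_unchecked(
        a, q, axis, out, overwrite_input, method, keepdims, weights)
    return _ureduce(a,
                    func=_quantile_ureduce_func,
    ...<5 lines>...
                    overwrite_input=overwrite_input,
                    method=method)
    r = func(a, **kwargs)
    result = _quantile(arr,
                       quantiles=q,
    ...<2 lines>...
                       out=out,
                       weights=wgt)
    slices_having_nans = np.isnan(arr[-1, ...])
                                  ~~~^^^^^^^^^
IndexError: index -1 is out of bounds for axis 0 with size 0
```

```bash
python3 -c "
from h import *
d=dict(np.load('last_scene.npz')); q=toP(cloud(d)); c=d['color'].astype(int)
sub=np.zeros(q.shape[:2],bool); sub[130:270,200:300]=1
w=sub&(c.min(-1)>105)&(q[...,2]>.05)&(q[...,2]<.14)&(q[...,0]<-.01); print('plate',w.sum(),np.percentile(q[w][:,2],[10,50,70,90,97]),np.median(q[w],0))
g=sub&(c[...,1]>c[...,2]+12)&(c[...,1]>c[...,0]+3)&(q[...,2]>.03)&(q[...,2]<.1); print('board',g.sum(),np.percentile(q[g][:,2],[10,50,90]))
cv2.imwrite('pics/s4.png',cv2.resize(d['color'][170:265,210:310],None,fx=6,fy=6,interpolation=2))"
```

```text
plate 262 [0.0855 0.0872 0.0881 0.0891 0.0898] [-0.0297 -0.0141  0.0872]
board 77 [0.0534 0.0553 0.0573]
```

View pics/s4.png

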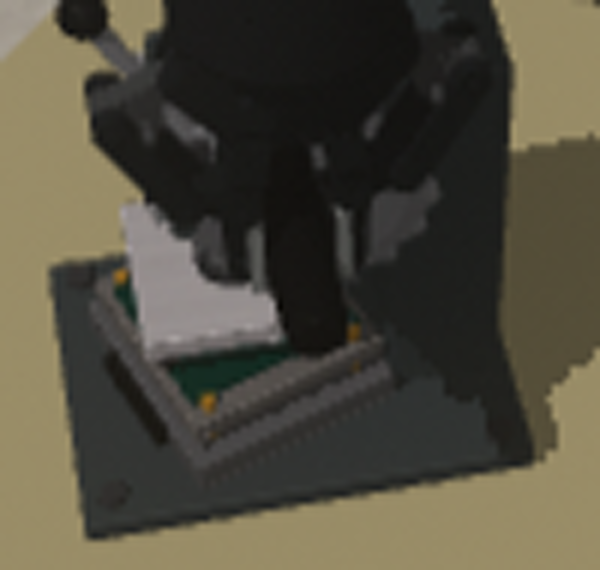

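```bash
python3 -m handwheel '[[0,-1.4,-0.6,0,0.2],[0,-4.3,-0.5,0,0.2],[0,-7.2,0.2,0,0.2],[0,-10,1.3,0,0.2],[0,-12.7,2.5,0,0.2],[0,-14.1,3.1,0,0.2],[0,-14.1,3.1,0,0.2]]' 60; cat >> h.py <<'E'
def load():
    s=sensors.get_state(); t=toP(s['tcp_pos']); f=toP(s['wrist_force']+ORG)
    th=np.arctan2(t[0]-.0296,t[2]-.1536); tb=np.array([-np.cos(th),np.sin(th)]); rad=np.array([np.sin(th),np.cos(th)])
    print('t',s['clock'],'theta',round(th,3),'load(back)',round(f[[0,2]]@tb,2),'radial out',round(f[[0,2]]@rad,2),'r',np.hypot(t[0]-.0296,t[2]-.1536),t)
E
python3 -c "
from h import *
load()"
```

```text
clock: 9.15
tcp_pos: [0.548, -0.03, 0.2212]
orientation: [-0.001, 0.404, 0.915, -0.002]
wrist_force: [0.2, -7.4, -0.9]
finger_gap: 0.0222
grip_force: 58.9
t 9.15 theta -0.455 load(back) 4.76 radial out 1.37 r 0.07527210854248764 [-0.0035 -0.1252  0.2212]
```

```bash
python3 -m handwheel '[[0,-1.3,0.7,0,0.2],[0,-2.7,1.4,0,0.2],[0,-4,2.1,0,0.2],[0,-5.3,2.8,0,0.2],[0,-6.6,3.6,0,0.2],[0,-6.6,3.6,0,0.2]]' 60 >/dev/null; python3 -c "
from h import *
load()"
```

```text
t 9.75 theta -0.554 load(back) 4.18 radial out 1.64 r 0.07526933635082786 [-0.01   -0.1252  0.2176]
```

```bash
python3 -m handwheel '[[0,-0.8,0.5,0,0.2],[0,-1.5,1,0,0.2],[0,-2.3,1.5,0,0.2],[0,-3.1,2,0,0.2],[0,-3.1,2,0,0.2]]' 60 >/dev/null; python3 -c "
from h import *
load()"
```

```text
t 10.25 theta -0.564 load(back) -2.94 radial out 5.13 r 0.07514678119404192 [-0.0106 -0.1253  0.2171]
```

```bash
python3 -m handwheel '[[0,0.5,-0.3,0,0.2],[0,1,-0.7,0,0.2],[0,1,-0.7,0,0.2],[0,1,-0.7,0,0.2],[0,1,-0.7,0,0.2],[0,1,-0.7,0,0.2]]' 60 >/dev/null; python3 -c "
from h import *
load()
d=shot('scene'); q=toP(cloud(d)); c=d['color'].astype(int)
sub=np.zeros(q.shape[:2],bool); sub[130:270,200:300]=1
w=sub&(c.min(-1)>105)&(q[...,2]>.05)&(q[...,2]<.14)&(q[...,0]<-.01); print('plate',w.sum(),np.percentile(q[w][:,2],[10,50,70,90,97]))"
```

```text
t 10.85 theta -0.56 load(back) -0.42 radial out 7.13 r 0.07514489596950262 [-0.0103 -0.1253  0.2173]
plate 151 [0.0791 0.0815 0.0821 0.0833 0.0843]
```

```bash
python3 -c "
from h import *
e=shot('wrist'); d=dict(np.load('last_scene.npz'))
a=cv2.resize(d['color'][150:260,200:310],(420,420),interpolation=2)
cv2.imwrite('pics/c5.png',np.hstack([a,cv2.resize(e['color'],(380,285))[:420] if 0 else cv2.copyMakeBorder(cv2.resize(e['color'],(380,285)),0,135,0,0,0)]))"
```

```text
(no output)
```

View pics/c5.png

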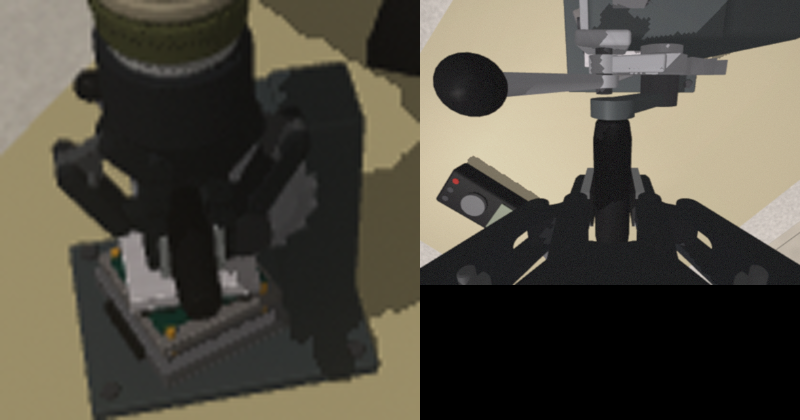

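The gripper is clear of the lever ball, at (470,85) in the right half, and the plate sits low over the board in the left half. The load on the crank is about 0 N, so the ram's weight is on the board. Next I let go and rise.

```bash
python3 -m handwheel '[[0,0,0,0,0.3],[0,0,0,0,0.4],[0,0,0,0,0.6],[0,0,0,0,0.6],[0,0,-15,0,0.6],[0,0,-40,0,0.6],[0,0,-80,0,0.6],[0,0,-130,0,0.6]]' 60; python3 -c "
from h import *
load()
d=shot('scene'); q=toP(cloud(d)); c=d['color'].astype(int)
sub=np.zeros(q.shape[:2],bool); sub[130:270,200:300]=1
w=sub&(c.min(-1)>105)&(q[...,2]>.05)&(q[...,2]<.14)&(q[...,0]<-.01); print('plate',w.sum(),np.percentile(q[w][:,2],[10,50,70,90,97]))
b=sub&(q[...,2]>.285)&(q[...,2]<.32)&(abs(q[...,1]+.0575)<.015)&(c.max(-1)<70)&(q[...,0]<-.02); print('ball',b.sum(),np.median(q[b],0) if b.any() else 0)
go(P(-.09,-.0575,.34),YAW)"
```

```text
clock: 11.75
tcp_pos: [0.5422, -0.0339, 0.3463]
orientation: [-0.002, 0.403, 0.915, -0.0]
wrist_force: [1.5, -0.0, 0.1]
finger_gap: 0.0512
grip_force: 0.0
t 11.75 theta -0.205 load(back) -1.07 radial out -0.14 r 0.1968650516052947 [-0.0105 -0.1241  0.3463]
plate 265 [0.0791 0.0815 0.0821 0.0829 0.0842]
ball 38 [-0.0515 -0.0612  0.3009]
tcp [ 0.5445 -0.0344  0.3564] shift [ 68.6 -81.1  15.4] turn -0.002
```

```bash
python3 -m handwheel '[[0,-40,0,0,0],[0,-81,0,0,0],[35,-81,0,0,0],[69,-81,0,0,0],[69,-81,0,0,0],[69,-81,30,0,0],[69,-81,60,0,0],[69,-81,70,0,0]]' 60; python3 -c "
from h import *
print(toP(sensors.get_state()['tcp_pos']));go(P(-.004,-.0575,.286),YAW)"
```

```text
clock: 12.6
tcp_pos: [0.4359, -0.0376, 0.2743]
orientation: [-0.002, 0.403, 0.915, -0.0]
wrist_force: [0.5, -0.1, 0.5]
finger_gap: -0.0002
grip_force: 0.0
[-0.0913 -0.0551  0.2743]
tcp [ 0.4359 -0.0376  0.2743] shift [ -2.2  87.3 -11.9] turn -0.002
```

```bash
python3 -m handwheel '[[-2,0,-12,0,0],[-2,15,-12,0,0],[-2,28,-12,0,0],[-2,41,-12,0,0],[-2,54,-12,0,0],[-2,67,-12,0,0],[-2,80,-12,0,0],[-2,86,-12,0,0]]' 60; python3 -m handwheel '[[0,1,0,0,0],[0,1,0,0,0],[0,1,0,0,0]]'; python3 -c "
from h import *
load()"
```

```text
clock: 13.4
tcp_pos: [0.5023, 0.0195, 0.2877]
orientation: [-0.001, 0.403, 0.915, -0.0]
wrist_force: [-2.3, -2.6, -1.1]
finger_gap: -0.0001
grip_force: 1.0
clock: 13.7
tcp_pos: [0.5027, 0.0193, 0.289]
orientation: [0.0, 0.404, 0.915, 0.0]
wrist_force: [-0.0, -0.1, 0.6]
finger_gap: -0.0004
grip_force: 0.0
t 13.7 theta -0.241 load(back) -0.02 radial out 0.59 r 0.13943819649395842 [-0.0037 -0.0583  0.289 ]
```

Push a little further to the stop, then retreat and check.

```bash
python3 -m handwheel '[[0,2,0,0,0],[0,4,0,0,0],[0,4,0,0,0]]' 60; python3 -m handwheel '[[0,-12,0,0,0],[0,-25,-5,0,0],[0,-40,-30,0,0],[0,-60,-70,0,0],[20,-100,-90,0,0],[60,-130,-90,0,0],[100,-150,-90,0,0],[100,-150,-90,0,0]]'; python3 - <<'E'
from h import *
d=shot('scene'); q=toP(cloud(d)); c=d['color'].astype(int)
sub=np.zeros(q.shape[:2],bool); sub[130:270,200:300]=1
w=sub&(c.min(-1)>105)&(q[...,2]>.05)&(q[...,2]<.14)&(q[...,0]<-.01); print('plate',w.sum(),np.percentile(q[w][:,2],[10,50,70,90,97]))
b=sub&(q[...,2]>.28)&(q[...,2]<.32)&(abs(q[...,1]+.0575)<.015)&(c.max(-1)<70); print('ball',b.sum(),np.median(q[b],0) if b.any() else 0)
m=sub&(q[...,2]>.222)&(q[...,2]<.27)&(abs(q[...,1]+.058)<.02)&(q[...,0]>0.01)&(q[...,0]<.045); print('high near pawl',m.sum(),np.median(q[m],0) if m.any() else 0)
cv2.imwrite('pics/f6.png',cv2.resize(d['color'][130:270,200:345],None,fx=4,fy=4,interpolation=2))
E
```

```text
clock: 14.0
tcp_pos: [0.5044, 0.0208, 0.2889]
orientation: [-0.001, 0.404, 0.915, -0.002]
wrist_force: [-4.4, -4.7, 1.4]
finger_gap: 0.0
grip_force: 3.1
clock: 14.8
tcp_pos: [0.3225, -0.0042, 0.3806]
orientation: [0.001, 0.404, 0.915, 0.001]
wrist_force: [0.3, -0.6, 0.7]
finger_gap: 0.0001
grip_force: 0.0
plate 256 [0.0792 0.0811 0.0819 0.0831 0.0839]
ball 63 [ 0.0189 -0.0611  0.3003]
high near pawl 37 [ 0.0187 -0.0497  0.226 ]
```

View pics/f6.png

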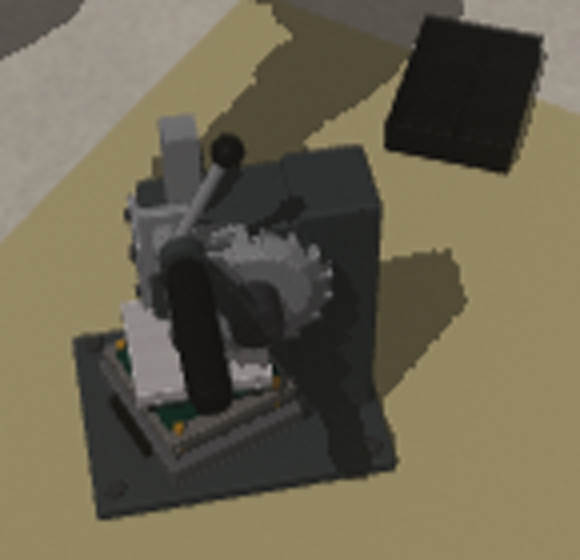

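The lever ball is back at (228,152), the pawl lies down on the ratchet at (225,235), the plate has not moved, and the robot is clear of everything.

```bash
python3 -c "
from h import *
print(workorder.hand_in())"
```

```text
the job is handed in; nothing more can be done
None
```

The job is handed in at about 15 s of the 72 s allowed: by force and camera checks, the ram rests on the board under its own weight, the lever is thrown back, the pawl is down on the ratchet and the arm is clear, but the hand-in returned no verdict.

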